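# Seat a sharpening stone in its holder

## Task

Take the red-brown sharpening stone out of the dark rack, lay it on one of its broad faces on the bare worktop and let go of it there; then take it again by its long sides and seat it in the pocket of the light wooden holder, lying flat, square and fully home. Either broad face may be up, but do not drop the stone from a height, and leave the grey stone in the rack, the tin and the pepper mill where they stand.

Things in the scene. Friction and masses are not known exactly. Their poses are not given: they have to be found in the camera images.
- red_stone: red-brown sharpening stone, a block 150 mm long (x), 26 mm thick (y), 56 mm wide (z), 0.3 to 0.6 kg; origin at its centre. Starts in one of the rack's slots on a long narrow edge (z up), its top 64 mm above the worktop. Lying flat on the worktop its y axis is vertical, its centre 13 mm high. Standing free on its long edge, it topples if pushed sideways near the top.
- grey_stone: grey stone of the same size, with the same axes, in the other slot of the rack; stays there
- rack: dark wooden rack, fixed, 182 x 176 mm. Origin at the centre of its underside, x along the slots, z up. Two open slots along x, centred at y = +45 and -45 mm, 30 mm wide, floors 8 mm high, side rails up to 26 mm (stones stick out 38 mm above them), end stops up to 18 mm. Stones lift straight up. The worktop between rack and holder is bare.
- holder: light wooden holder, fixed, 194 (x) x 100 (y) x 20 mm high. Origin at the centre of its underside, z up. Pocket at its middle 154 x 60 mm, 12 mm deep (floor 8 mm above the worktop), mouth bevelled outward 5 mm; mid-way the long walls have gaps 64 mm wide, down to floor height, for fingers. A stone fully home has its centre 21 mm, its top 34 mm above the worktop.
- holder_pocket (a point): centre of the pocket floor of the holder, 8 mm above the worktop; axes as the holder's
- tin: food tin with a metal top and a paper label, 57 mm across, 72 mm high; origin at the centre of its underside; bystander
- mill: dark wooden pepper mill, 58 mm across, 150 mm high; origin at the centre of its underside; bystander
Mind the look-alikes: they are no part of the job. Of the things that look like the red_stone, the larger one is meant.

How it is judged:
By the outcome, as a careful person would: the job done as asked, in the order asked, and still so for the second after the job is handed in, with the robot touching nothing.
It also fails if it takes over 58 s, if anything falls off the work surface, if the arm or the gripper's body presses on something with over 40 N, if the wrist force passes 120 N, or if a joint passes its speed limit or range.

## Robot

A 6-joint arm with a two-finger parallel gripper is mounted at the origin on a cart in front of the work surface, level with it; the furniture and walls round the work are solid. World frame = base frame: x ahead of the robot, y to its left, z up, the work surface at z = 0. Lengths are in mm, angles in rad, forces in N, time in s.
With the tool pointing down it reaches from about 300 to 775 mm from the base axis. Payload 14.6 kg.
Tool frame: the origin (TCP) lies between the finger pads; the fingertips stand manip.tip_reach ahead of it and the grasp point (between the pads) lies 5 mm behind it (manip.tip_reach is the distance from the TCP to the fingertips, in mm); z points along the fingers, y is the line along which they close (so a half turn about z gives the same grasp; the last joint's range is limited). The gripper opens to 94 mm and grips with 3 to 60 N. Pads are 16 mm wide; open, the fingers measure 119 mm over their backs; the gripper's body (75 mm by 177 mm) begins 78 mm behind the grasp point.
Start: joints at [1.156, 0.3, 1.521, -0, 1.321, -0.067], TCP at [187.454, 517.059, 219.446] pointing down, gripper open.
Joint ranges: [-3.03, 3.03], [-0.79, 2.21], [0.23, 2.52], [-1.04, 4.18], [0, 3.07], [-2.55, 2.55]. Speed limits (rad/s): [2.22, 2.22, 2.57, 3.14, 3.14, 3.14].

## Interface

Orientations are given as [roll, pitch, yaw] about the fixed x, y, z axes, in that order (R = Rz(yaw) Ry(pitch) Rx(roll)).
In Python, from cell import manip gives the robot as it stands. The module is installed in compiled form; this text tells all that it offers.
- The arm moves only by the shell command python3 -m creep 'ROWS' [FORCE]. ROWS is JSON, a list of rows, each a list of 3 entries, a list of its own where there are three numbers: the opening, from -1 (shut) to 1 (fully open), then the shift along the tool's x, y, z in cm, then the turn about the tool's z in units of 5 degrees (1.0 is 5 degrees). In form: [[grip, [tx, ty, tz], roll], ...]. A call has 1 to 12 rows; each row is the pose to reach, as a shift and turn from the pose commanded when the call began, along the tool's axes at that moment; what a row does not reach only later rows make up. A row lasts 1/10 s, in which the tool goes at most 50 mm and 8.59 degrees, less where a joint would pass 70% of its speed; a pose out of reach is approached as far as the arm can. A call with a gripper value outside its range is refused whole. The fingers move at their own pace and stop on an object; FORCE is the grip in N (left out, the last holds). Time passes only in rows, so rows that repeat a pose let the fingers close. It gives the time, the measured TCP pose, the force, the opening and the grip force at its end, in the units of the state.
- manip.read_state(): the state, without advancing time (a new reading comes with each control period).
- manip.camera(name): name is "scene" or "top"; returns the picture (480x640x3 uint8, red, green, blue); there is no depth.
- manip.camera_params(name): a dict with "fovy" (degrees; the focal length in pixels is half the picture's height over the tangent of half this angle, whatever the lens; pixels are square), "cx", "cy" (the principal point, pixels), "k1" (the pictures are not rectified: a ray, as slopes to the right and down, at radius r is drawn at 1 + k1 r^2 times it, then the intrinsics apply), "origin" and "attitude" of the camera in the world. Camera axes: x right, y down, z forward; pixel columns grow to the right and rows downward; lengths in mm; the calibration is good to about 2 mm. A picture is of the moment at which its call begins. camera_params takes no time and is no camera call.
- manip.sign_off(): hands the job in; it is judged then, once.
The state is a dict: "clock": time; "joints": joint angles; "qd": joint speeds; "effort": joint torques, N m; "eef_pos": TCP position; "eef_rot": TCP orientation; "wrist_force": force on the tool from outside, world axes, zero at the start; "moment": the same for the moment, N m; "finger_gap": finger opening in mm; "finger_force": force on a finger pad.
Only numpy, scipy, OpenCV 4.12 (cv2) and the standard library are available. Lean on these libraries where they do the work, as an engineer would, in place of code of your own. Each camera call takes 0.05 s, during which the arm holds its last target. There are 200 camera calls.

## Working session

There is one attempt and no reset: what is moved stays moved. The work goes in short steps, Python scripts to look and compute and a shell command to move; the robot and the scene stay as the last step left them, time stands still between calls to the robot, and variables do not carry over. Pictures are saved under pics/ and viewed, at most 10 in all, crops included, and the job is handed in when it is done.

```bash
mkdir -p pics
python3 - <<'E'
from cell import manip
import cv2
for n in("scene","top"):
    cv2.imwrite(f"pics/{n}0.png",manip.camera(n)[:,:,::-1]); print(n,manip.camera_params(n))
print(manip.read_state(),manip.tip_reach)
E
```

```text
scene {'fovy': 45.684042749305696, 'cx': 314.918524754336, 'cy': 245.24972705934604, 'k1': -0.17918952369726165, 'origin': array([-400.23028264,  862.62488323,  965.23320232]), 'attitude': array([-2.18841243, -0.01111268, -2.26554765])}
top {'fovy': 46.21500885586824, 'cx': 321.87401977026735, 'cy': 228.33165249546542, 'k1': -0.1742232469555329, 'origin': array([ 316.80535499,   37.87536677, 1280.82512454]), 'attitude': array([-2.9396046 ,  0.00652841, -1.50930769])}
{'clock': 0.1, 'joints': array([ 1.15640287e+00,  3.00396631e-01,  1.52149483e+00, -9.96607464e-06,
        1.32070400e+00, -6.65832138e-02]), 'qd': array([-0.00050807, -0.00139719, -0.00144607, -0.00204424, -0.00080841,
       -0.00231906]), 'effort': array([ 5.08359644e-04, -5.32641578e+01, -3.53280866e+01,  7.08890310e-02,
        2.34923355e-02, -1.11461284e-04]), 'eef_pos': array([187.37248121, 516.87268879, 218.96365715]), 'eef_rot': array([-3.14059142e+00, -5.70888194e-05,  2.79378486e+00]), 'wrist_force': array([0.50566272, 0.06860489, 0.4035223 ]), 'moment': array([ 0.01923264,  0.00518744, -0.02609342]), 'finger_force': 0.0, 'finger_gap': 94.05350243300242} 14.0
```

View pics/top0.png

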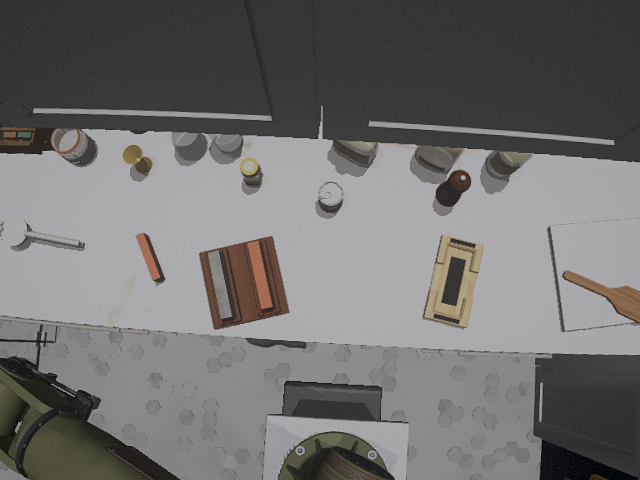

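View pics/scene0.png

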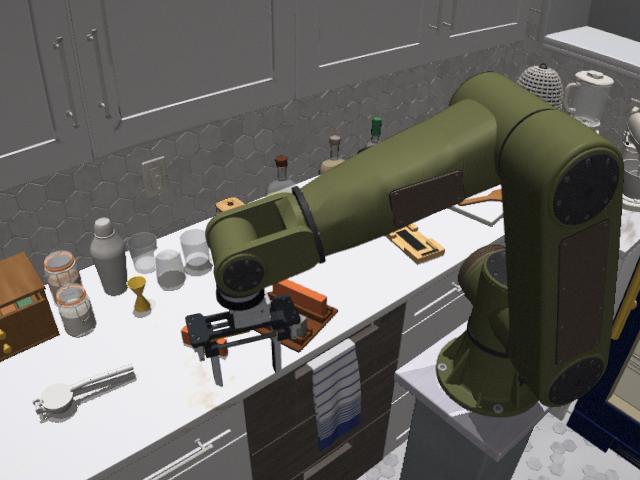

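Top view: the rack is near (244,282), with the red stone in its right slot (260,276). The holder is at (455,281), the tin at (330,197) and the mill at (453,188). I'll rectify the image onto the known height planes.

```bash
cat > h.py <<'E'
import numpy as np, cv2
from scipy.spatial.transform import Rotation as R
from cell import manip
def proj(P,name="top"):
    c=manip.camera_params(name); f=240/np.tan(np.radians(c["fovy"]/2))
    K=np.array([[f,0,c["cx"]],[0,f,c["cy"]],[0,0,1.]]); Rm=R.from_euler("xyz",c["attitude"]).as_matrix()
    p=(np.asarray(P,float).reshape(-1,3)-c["origin"])@Rm
    return cv2.projectPoints(p,np.zeros(3),np.zeros(3),K,np.array([c["k1"],0,0,0]))[0].reshape(-1,2)
# ortho picture of plane z: pixel (u,v) -> x=x1-v/s, y=y1-u/s
def ortho(img,z,x0,x1,y0,y1,s=2,name="top"):
    u,v=np.meshgrid(np.arange(int((y1-y0)*s)),np.arange(int((x1-x0)*s)))
    q=proj(np.stack([x1-v/s,y1-u/s,0*u+z],-1),name).astype(np.float32).reshape(*u.shape,2)
    return cv2.remap(img,q[...,0],q[...,1],cv2.INTER_CUBIC)
def world(uv,x1,y1,s=2): uv=np.atleast_2d(uv); return np.c_[x1-uv[:,1]/s,y1-uv[:,0]/s]
E
python3 - <<'E'
from h import *
img=cv2.imread("pics/top0.png")
A=ortho(img,64,300,560,70,370); B=ortho(img,20,300,560,-370,-120)
def rect(o,m,x1,y1,t):
    n,l,st,ce=cv2.connectedComponentsWithStats(m.astype(np.uint8))
    for i in sorted(range(1,n),key=lambda i:-st[i,4])[:2]:
        r=cv2.minAreaRect(np.argwhere(l==i)[:,::-1].astype(np.float32))
        b=cv2.boxPoints(r); w=world(b,x1,y1); print(t,st[i,4]/4,world(r[0],x1,y1),np.array(r[1])/2,r[2],w.round(1).tolist()); cv2.polylines(o,[b.astype(int)],True,(255,0,0),1)
b,g,r=[A[...,i].astype(int) for i in range(3)]
print(A[100:300:20,240:300:12,2].tolist())
rect(A,(r>150)&(r-b>80),560,370,"red")
b,g,r=[B[...,i].astype(int) for i in range(3)]
rect(B,(r-b>35)&(r>120),560,-120,"holder")
cv2.imwrite("pics/o1.png",np.hstack([A[:,:],B])[:, :1100][:, :][::1] if 0 else cv2.resize(np.hstack([A,B]),(800,378)))
E
```

```text
[[105, 101, 100, 88, 95], [105, 104, 103, 102, 70], [106, 107, 100, 99, 99], [110, 104, 103, 102, 101], [107, 108, 107, 102, 99], [98, 108, 103, 102, 101], [60, 106, 107, 106, 100], [78, 101, 106, 104, 101], [108, 57, 106, 105, 104], [96, 77, 102, 103, 101]]
red 3210.0 [[455.21879578 191.07408142]] [146.66059875  23.4905529 ] 73.49563598632812 [[522.2000122070312, 223.1999969482422], [528.9000244140625, 200.60000610351562], [388.20001220703125, 159.0], [381.6000061035156, 181.5]]
holder 12896.5 [[ 472.09493256 -244.56229401]] [101.87014771 193.75250244] 10.96208667755127 [[386.70001220703125, -176.10000610351562], [576.9000244140625, -213.0], [557.5, -313.0], [367.29998779296875, -276.1000061035156]]
```

View pics/o1.png

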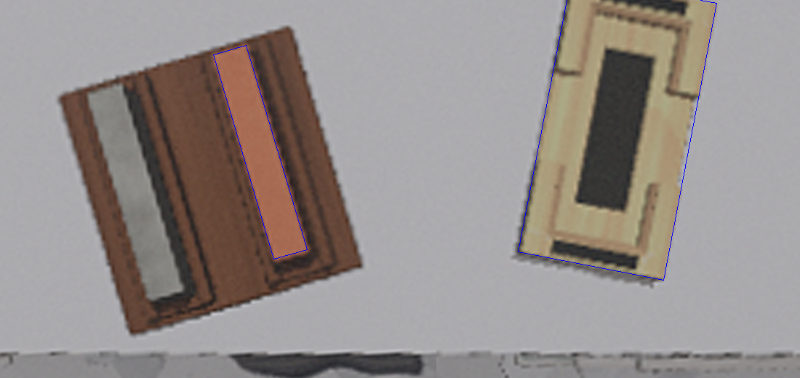

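The red stone's top is bounded at about (455,191), yaw 16.5°, and its size agrees with the data. The holder crop was cut at x=560, so I'll widen it and cross-check with the scene camera.

Run:
```python
from h import *
T=cv2.imread("pics/top0.png"); S=cv2.imread("pics/scene0.png")
def rects(o,m,x1,y1,t,k=1):
    n,l,st,ce=cv2.connectedComponentsWithStats(cv2.morphologyEx(m.astype(np.uint8),cv2.MORPH_OPEN,np.ones((3,3))))
    for i in sorted(range(1,n),key=lambda i:-st[i,4])[:k]:
        r=cv2.minAreaRect(np.argwhere(l==i)[:,::-1].astype(np.float32)); b=cv2.boxPoints(r); w=world(b,x1,y1)
        e=[w[1]-w[0],w[2]-w[1]]; e=max(e,key=np.linalg.norm); a=np.degrees(np.arctan2(e[1],e[0]))
        print(t,st[i,4]/4,world(r[0],x1,y1)[0].round(1),(np.array(r[1])/2).round(1),"yaw",round((a+90)%180-90,2)); cv2.polylines(o,[b.astype(int)],True,(255,0,0),1)
out=[]
for img,nm in((T,"top"),(S,"scene")):
    A=ortho(img,64,350,560,100,340,name=nm);B=ortho(img,20,350,600,-350,-150,name=nm);C=ortho(img,8,350,600,-350,-150,name=nm)
    b,g,r=cv2.split(A.astype(int)); rects(A,(r>(140 if nm=="top" else 190))&(r-b>75),560,340,nm+" red")
    b,g,r=cv2.split(B.astype(int)); rects(B,(r-b>30)&(r>100),600,-150,nm+" holder")
    rects(C,(C.max(2)<85),600,-150,nm+" dark",3)
    out.append(np.hstack([cv2.copyMakeBorder(x,0,500-x.shape[0],0,0,0) for x in(A,B,C)]))
O=np.vstack(out); print(O.shape); cv2.imwrite("pics/o2.png",cv2.resize(O,(768,600)))
```

```text
top red 3407.5 [455.1 191.2] [147.6  24.1] yaw 16.7
top holder 14084.75 [ 472.2 -244.5] [102.3 194.7] yaw -10.98
top dark 3675.0 [ 472.1 -245.4] [ 34.8 108.7] yaw -11.13
top dark 481.0 [ 385.6 -231.2] [59.1  9.1] yaw 78.69
top dark 475.5 [ 562.1 -265.4] [59.5  9.4] yaw 79.53
scene red 2940.5 [443.8 187. ] [126.5  24.9] yaw 16.78
scene holder 11682.0 [ 447.7 -235.7] [116.2 173.6] yaw -11.42
scene dark 12638.5 [ 565.  -249.8] [ 70.  199.5] yaw -90.0
scene dark 3346.75 [ 472.5 -248.1] [ 32.9 106.1] yaw -11.5
scene dark 385.75 [ 395.2 -244.9] [57.2  8.9] yaw 80.41
(1000, 1280, 3)
```

View pics/o2.png

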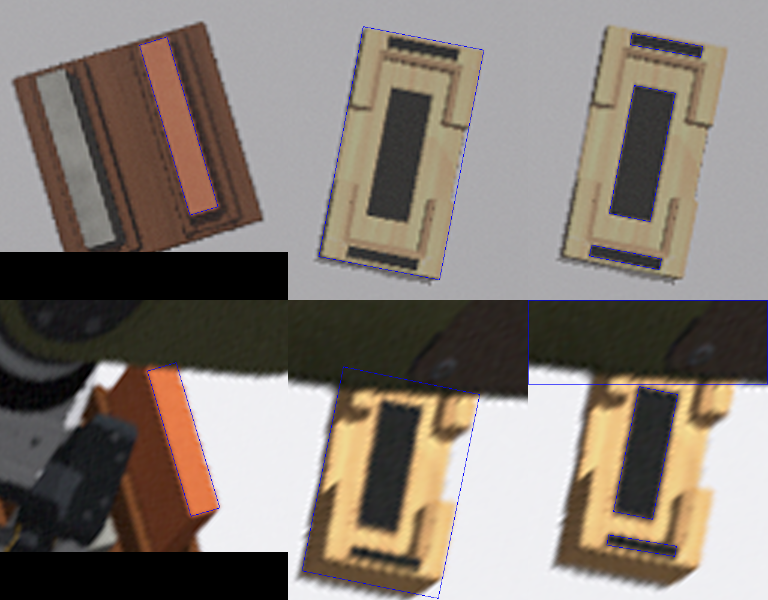

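The pocket is at about (472,-246), yaw -11.1°; the two cameras agree to 3 mm. The dark inlays are the holder's, and the stone is at (455,191), yaw 16.7°. A helper will give me the shifts.

```bash
cat > to.py <<'E'
import sys; from h import *
x,y,z,yaw=map(float,sys.argv[1:5]); s=manip.read_state(); M=R.from_euler("xyz",s["eef_rot"]).as_matrix()
yw=np.degrees(s["eef_rot"][2]); d=(yaw-yw+180)%360-180
print("shift cm",(M.T@(np.array([x,y,z])-s["eef_pos"])/10).round(2),"turn",round(-d/5,2),"pos",s["eef_pos"].round(1),"yaw",round(yw,2),s["wrist_force"].round(1),s["finger_gap"],s["clock"])
E
python3 to.py 455.2 191.2 150 196.6
```

```text
shift cm [-36.28 -21.48   6.92] turn -7.31 pos [187.4 516.9 219. ] yaw 160.07 [0.5 0.1 0.4] 94.05350243300242 0.1
```

```bash
python3 -m creep '[[1,[-3,-1.8,0],-0.6],[1,[-7,-4,0],-1.5],[1,[-11,-6.5,1],-2.5],[1,[-15,-9,2],-3.5],[1,[-19,-11.3,3],-4.5],[1,[-23,-13.6,4],-5.5],[1,[-27,-16,5],-6.3],[1,[-31,-18.4,6],-7],[1,[-34,-20.2,6.9],-7.31],[1,[-36.28,-21.5,6.9],-7.31],[1,[-36.28,-21.5,6.9],-7.31],[1,[-36.28,-21.5,6.9],-7.31]]' 40
python3 to.py 455.2 191.2 44 196.6
```

```text
clock: 1.3
eef_pos: [455.0, 191.2, 150.2]
eef_rot: [3.141, -0.001, -2.853]
wrist_force: [-0.8, 0.2, -1.1]
finger_gap: 94.1
finger_force: 0.0
shift cm [-2.000e-02 -1.000e-02  1.062e+01] turn -0.01 pos [455.  191.2 150.2] yaw -163.44 [-0.8  0.2 -1.1] 94.07860080102013 1.3
```

```bash
python3 -m creep '[[1,[0,0,2],0],[1,[0,0,4.5],0],[1,[0,0,7],0],[1,[0,0,9],0],[1,[0,0,10.2],0],[1,[0,0,10.6],0],[1,[0,0,10.6],0],[1,[0,0,10.6],0]]' 40
python3 -m creep '[[0.2,[0,0,0],0],[-0.2,[0,0,0],0],[-0.5,[0,0,0],0],[-0.8,[0,0,0],0],[-0.8,[0,0,0],0],[-0.8,[0,0,0],0],[-0.8,[0,0,0],0],[-0.8,[0,0,0],0]]' 40
```

```text
clock: 2.1
eef_pos: [455.6, 191.6, 45.3]
eef_rot: [3.142, 0.001, -2.851]
wrist_force: [-0.0, 1.3, 0.6]
finger_gap: 93.8
finger_force: 0.0
clock: 2.9
eef_pos: [455.3, 191.3, 44.4]
eef_rot: [-3.142, -0.0, -2.851]
wrist_force: [-0.2, 0.4, -0.2]
finger_gap: 33.4
finger_force: 0.0
```

```bash
python3 -m creep '[[-0.8,[0,0,0],0],[-0.8,[0,0,0],0],[-0.8,[0,0,0],0],[-0.8,[0,0,0],0],[-0.8,[0,0,0],0]]' 40
python3 -m creep '[[-0.8,[0,0,-0.5],0],[-0.8,[0,0,-1.5],0],[-0.8,[0,0,-3],0],[-0.8,[0,0,-5],0],[-0.8,[0,0,-6],0],[-0.8,[0,0,-6],0],[-0.8,[0,0,-6],0]]'
python3 to.py 460 -20 104 180
```

```text
clock: 3.4
eef_pos: [455.3, 191.2, 44.5]
eef_rot: [-3.141, 0.0, -2.851]
wrist_force: [1.1, -3.5, 1.1]
finger_gap: 25.7
finger_force: 40.0
clock: 4.1
eef_pos: [455.0, 191.2, 104.1]
eef_rot: [3.142, -0.0, -2.851]
wrist_force: [-0.3, 0.5, -3.9]
finger_gap: 25.7
finger_force: 40.0
shift cm [ 5.560e+00 -2.038e+01  1.000e-02] turn 3.33 pos [455.  191.2 104.1] yaw -163.37 [-0.3  0.5 -3.9] 25.711631650385364 4.1
```

```bash
python3 -m creep '[[-0.8,[0.5,-2,0],0.3],[-0.8,[1.3,-5,0],0.8],[-0.8,[2.2,-8,0],1.3],[-0.8,[3,-11,0],1.8],[-0.8,[3.9,-14,0],2.3],[-0.8,[4.7,-17,0],2.8],[-0.8,[5.3,-19.4,0],3.2],[-0.8,[5.56,-20.4,0],3.33],[-0.8,[5.56,-20.4,0],3.33],[-0.8,[5.56,-20.4,0],3.33]]'
python3 -m creep '[[-0.8,[0,0,1.5],0],[-0.8,[0,0,3],0],[-0.8,[0,0,4.5],0],[-0.8,[0,0,5.5],0],[-0.8,[0,0,6.1],0],[-0.8,[0,0,6.4],0],[-0.8,[0,0,6.4],0],[-0.8,[0,0,6.4],0]]'
python3 to.py 460 -20 36 180
```

```text
clock: 5.1
eef_pos: [460.1, -19.5, 104.0]
eef_rot: [3.141, -0.001, -3.141]
wrist_force: [0.5, 0.1, -4.1]
finger_gap: 26.0
finger_force: 40.0
clock: 5.9
eef_pos: [460.6, -20.1, 40.9]
eef_rot: [-3.141, 0.001, 3.141]
wrist_force: [-0.1, -0.2, -2.9]
finger_gap: 26.0
finger_force: 40.0
shift cm [0.06 0.01 0.49] turn -0.0 pos [460.6 -20.1  40.9] yaw 179.98 [-0.1 -0.2 -2.9] 25.95639111987727 5.9
```

```bash
python3 -m creep '[[-0.8,[0,0,0.2],0],[-0.8,[0,0,0.3],0],[-0.8,[0,0,0.4],0],[-0.8,[0,0,0.4],0],[-0.8,[0,0,0.4],0]]'
python3 to.py 460 -20 36 180
```

```text
clock: 6.4
eef_pos: [460.4, -20.1, 36.5]
eef_rot: [-3.142, 0.0, 3.141]
wrist_force: [0.7, -2.4, -3.5]
finger_gap: 25.5
finger_force: 40.0
shift cm [0.04 0.01 0.05] turn -0.01 pos [460.4 -20.1  36.5] yaw 179.97 [ 0.7 -2.4 -3.5] 25.46930212138406 6.4
```

```bash
python3 -m creep '[[-0.8,[0,0,0.05],0],[-0.8,[0,0,0.08],0],[-0.8,[0,0,0.08],0],[-0.8,[0,0,0.08],0]]'
```

```text
clock: 6.8
eef_pos: [460.4, -20.1, 36.4]
eef_rot: [-3.142, 0.0, 3.141]
wrist_force: [-6.7, 0.3, 11.4]
finger_gap: 26.2
finger_force: 40.0
```

```bash
python3 -m creep '[[-0.32,[0,0,0],0],[-0.32,[0,0,0],0],[-0.32,[0,0,0],0],[-0.32,[0,0,0],0],[-0.32,[0,0,-0.4],0],[-0.32,[0,0,-0.9],0],[-0.32,[0,0,-1.4],0],[-0.32,[0,0,-1.9],0],[-0.32,[0,0,-2.4],0],[-0.32,[0,0,-2.4],0],[-0.32,[0,0,-2.4],0]]'
python3 to.py 460 -20 60 180
```

```text
clock: 7.9
eef_pos: [460.4, -20.1, 59.7]
eef_rot: [-3.142, 0.0, 3.141]
wrist_force: [0.5, 0.5, 0.8]
finger_gap: 31.9
finger_force: 0.0
shift cm [ 0.04  0.01 -0.03] turn -0.01 pos [460.4 -20.1  59.7] yaw 179.97 [0.5 0.5 0.8] 31.86974573530471 7.9
```

```bash
python3 -m creep '[[-0.32,[0,-0.3,0],0],[-0.32,[0,-0.5,0],0],[-0.32,[0,-0.8,0],0],[-0.32,[0,-1.1,0],0],[-0.32,[0,-1.4,0],0],[-0.32,[0,-1.7,0],0],[-0.32,[0,-2.0,0],0],[-0.32,[0,-2.3,0],0],[-0.32,[0,-2.6,0],0],[-0.32,[0,-2.6,0],0],[-0.32,[0,-2.6,0],0]]'
python3 - <<'E'
from h import *
cv2.imwrite("pics/s1.png",np.hstack([cv2.resize(manip.camera("scene")[100:350,300:500,::-1],(400,500)),cv2.resize(manip.camera("top")[200:350,260:380,::-1],(400,500))]))
E
```

```text
clock: 9.0
eef_pos: [460.3, -46.2, 59.7]
eef_rot: [-3.141, 0.0, 3.141]
wrist_force: [-0.6, -1.3, 0.7]
finger_gap: 32.0
finger_force: 0.3
```

View pics/s1.png

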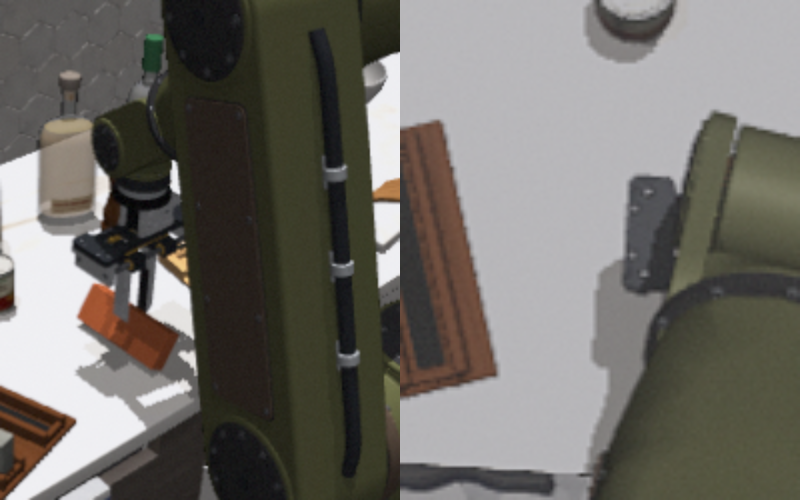

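Scene crop: the stone is tilted and leaning between the fingers at about (125,325). I'll let it down while opening and descending.

```bash
python3 -m creep '[[-0.25,[0,0,0.3],0],[-0.17,[0,0,0.6],0],[-0.1,[0,0,0.9],0],[-0.02,[0,0,1.1],0],[0.06,[0,0,1.3],0],[0.06,[0,0,1.3],0],[0.15,[0,0,1.6],0],[0.25,[0,0,1.9],0],[0.35,[0,0,2.2],0],[0.42,[0,0,2.4],0],[0.48,[0,0,2.5],0],[0.48,[0,0,2.5],0]]'
python3 -m creep '[[0.53,[0,0,0.3],0],[0.58,[0,0,0.6],0],[0.64,[0,0,0.9],0],[0.7,[0,0,1.1],0],[0.76,[0,0,1.25],0],[0.82,[0,0,1.35],0],[0.88,[0,0,1.4],0],[0.94,[0,0,1.45],0],[1,[0,0,1.45],0],[1,[0,0,1.45],0],[1,[0,0,1.45],0]]'
```

```text
clock: 10.3
eef_pos: [460.1, -45.9, 34.3]
eef_rot: [3.141, -0.001, 3.141]
wrist_force: [-0.3, -1.0, -1.4]
finger_gap: 69.4
finger_force: 0.6
clock: 11.4
eef_pos: [460.4, -46.1, 20.2]
eef_rot: [-3.142, 0.0, 3.141]
wrist_force: [0.6, -1.8, -0.5]
finger_gap: 93.9
finger_force: 0.0
```

```bash
python3 -m creep '[[1,[0,0,-2],0],[1,[0,0,-6],0],[1,[0,0,-10],0],[1,[0,3,-14],0],[1,[0,7,-16],0],[1,[0,11,-16],0],[1,[0,15,-16],0],[1,[0,19,-16],0],[1,[0,22,-16],0],[1,[0,24,-16],0],[1,[0,24,-16],0]]'
cat > red.py <<'E'
from h import *
import sys; z=float(sys.argv[1]); n=sys.argv[2]
T=manip.camera("top")[:,:,::-1]; x1,y1=600,60
A=ortho(T,z,300,600,-350,60); b,g,r=cv2.split(A.astype(int)); m=((r>110)&(r-b>75)).astype(np.uint8)
k,l,st,_=cv2.connectedComponentsWithStats(m); i=1+st[1:,4].argmax()
rc=cv2.minAreaRect(np.argwhere(l==i)[:,::-1].astype(np.float32)); p=cv2.boxPoints(rc); w=world(p,x1,y1)
e=max([w[1]-w[0],w[2]-w[1]],key=np.linalg.norm)
print(world(rc[0],x1,y1)[0],np.array(rc[1])/2,"yaw",(np.degrees(np.arctan2(e[1],e[0]))+90)%180-90)
cv2.polylines(A,[p.astype(int)],True,(255,0,0),1); cv2.imwrite(f"pics/{n}.png",cv2.resize(A,(656,480)))
E
python3 red.py 26 r1
```

```text
clock: 12.5
eef_pos: [460.1, 195.7, 180.0]
eef_rot: [3.141, -0.0, -3.14]
wrist_force: [0.5, -0.4, 0.6]
finger_gap: 93.7
finger_force: 0.0
[459.85020447 -57.37420654] [147.68978882  54.3871727 ] yaw 0.45472717
```

View pics/r1.png

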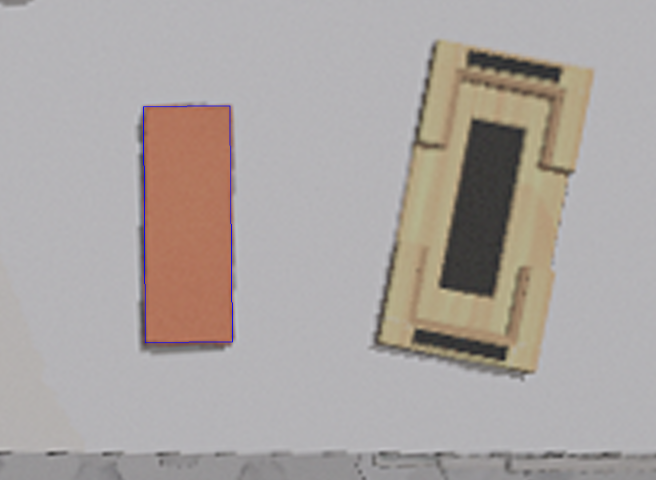

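The stone lies flat at (460,-57), yaw 0.45°, measured about 148x54. I'll regrasp it by its long sides.

```bash
python3 to.py 460 -57.4 17 180.4
```

```text
shift cm [  0.05 -25.18  16.3 ] turn -0.06 pos [460.2 194.4 180. ] yaw -179.92 [ 0.8 -0.1 -0.6] 93.61862232623123 12.55
```

```bash
python3 -m creep '[[1,[0,-3,0],0],[1,[0,-7,0],0],[1,[0,-11,0],0],[1,[0,-15,0],0],[1,[0,-19,1],0],[1,[0,-23,3],0],[1,[0,-25.3,6],-0.1],[1,[0,-25.3,9],-0.1],[1,[0,-25.3,11],-0.1],[1,[0,-25.3,12],-0.1],[1,[0,-25.3,12],-0.1]]' 40; python3 to.py 460 -57.4 17 180.4
```

```text
clock: 13.65
eef_pos: [459.6, -59.6, 59.5]
eef_rot: [3.141, -0.002, -3.134]
wrist_force: [0.2, -0.6, 0.8]
finger_gap: 93.9
finger_force: 0.0
shift cm [-0.05  0.22  4.25] turn 0.01 pos [459.6 -59.6  59.5] yaw -179.57 [ 0.2 -0.6  0.8] 93.86922708249553 13.65
```

```bash
python3 -m creep '[[1,[0,0.15,1],0],[1,[0,0.15,2],0],[1,[0,0.15,3],0],[1,[0,0.15,3.7],0],[1,[0,0.15,4.2],0],[1,[0,0.15,4.2],0],[0.5,[0,0.15,4.2],0],[0.2,[0,0.15,4.2],0],[-0.1,[0,0.15,4.2],0],[-0.1,[0,0.15,4.2],0],[-0.1,[0,0.15,4.2],0],[-0.1,[0,0.15,4.2],0]]' 40
python3 -m creep '[[-0.1,[0,0,0],0],[-0.1,[0,0,0],0],[-0.1,[0,0,0],0]]' 40
```

```text
clock: 14.85
eef_pos: [460.4, -57.7, 18.3]
eef_rot: [-3.141, 0.0, -3.133]
wrist_force: [-0.3, -1.0, 1.1]
finger_gap: 55.9
finger_force: 40.0
clock: 15.15
eef_pos: [460.4, -57.7, 18.3]
eef_rot: [-3.141, 0.0, -3.133]
wrist_force: [0.1, -2.0, 3.1]
finger_gap: 55.5
finger_force: 40.0
```

```bash
python3 -m creep '[[-0.1,[0,0,-0.5],0],[-0.1,[0,0,-1.5],0],[-0.1,[0,0,-3],0],[-0.1,[0,0,-4.5],0],[-0.1,[0,0,-5],0],[-0.1,[0,0,-5],0]]'
python3 to.py 472.7 -245.5 68 168.9
```

```text
clock: 15.75
eef_pos: [460.6, -57.6, 68.8]
eef_rot: [-3.141, 0.001, -3.133]
wrist_force: [0.4, 0.4, -4.8]
finger_gap: 55.9
finger_force: 40.0
shift cm [ -1.06 -18.8    0.09] turn 2.32 pos [460.6 -57.6  68.8] yaw -179.52 [ 0.4  0.4 -4.8] 55.92313795617676 15.75
```

```bash
python3 -m creep '[[-0.1,[-0.1,-2,0],0.25],[-0.1,[-0.3,-5,0],0.6],[-0.1,[-0.5,-8,0],1],[-0.1,[-0.7,-11,0],1.4],[-0.1,[-0.85,-14,0],1.8],[-0.1,[-1,-16.5,0],2.1],[-0.1,[-1.06,-18,0],2.25],[-0.1,[-1.06,-18.8,0],2.32],[-0.1,[-1.06,-18.8,0],2.32],[-0.1,[-1.06,-18.8,0],2.32]]'
python3 -m creep '[[-0.1,[0,0,1],0],[-0.1,[0,0,2],0],[-0.1,[0,0,2.5],0],[-0.1,[0,0,2.5],0],[-0.1,[0,0,2.5],0]]'
python3 to.py 472.7 -245.5 26 168.9
python3 - <<'E'
from h import *
a=manip.camera("scene")[200:290,370:470,::-1]; b=manip.camera("top")[210:340,400:500,::-1]
cv2.imwrite("pics/s2.png",np.hstack([cv2.resize(a,(420,378),interpolation=2),cv2.resize(b,(291,378),interpolation=2)]))
E
```

```text
clock: 16.75
eef_pos: [472.3, -244.7, 67.9]
eef_rot: [3.141, -0.001, 2.948]
wrist_force: [-0.3, 0.8, -4.1]
finger_gap: 55.5
finger_force: 40.0
clock: 17.25
eef_pos: [472.5, -245.4, 43.1]
eef_rot: [3.142, -0.0, 2.948]
wrist_force: [0.2, -0.3, -4.1]
finger_gap: 55.5
finger_force: 40.0
shift cm [-0.02 -0.01  1.71] turn -0.0 pos [ 472.5 -245.4   43.1] yaw 168.88 [ 0.2 -0.3 -4.1] 55.47417218591556 17.25
```

View pics/s2.png

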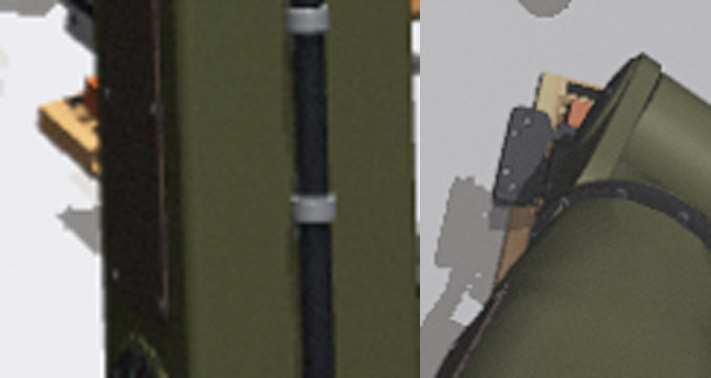

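The arm hides most of it; only the holder's corner and the stone's end show, roughly aligned. I'll lower it step by step on the wrist force.

```bash
python3 -m creep '[[-0.1,[0,0,0.3],0],[-0.1,[0,0,0.5],0],[-0.1,[0,0,0.7],0],[-0.1,[0,0,0.7],0],[-0.1,[0,0,0.7],0]]'
python3 -m creep '[[-0.1,[0,0,0.2],0],[-0.1,[0,0,0.3],0],[-0.1,[0,0,0.3],0]]'
python3 -m creep '[[-0.1,[0,0,0.2],0],[-0.1,[0,0,0.3],0],[-0.1,[0,0,0.3],0]]'
```

```text
clock: 17.85
eef_pos: [472.4, -245.5, 36.1]
eef_rot: [-3.142, -0.0, 2.947]
wrist_force: [-1.2, -0.4, -3.3]
finger_gap: 55.7
finger_force: 40.0
clock: 18.15
eef_pos: [472.4, -245.4, 33.0]
eef_rot: [3.141, -0.0, 2.947]
wrist_force: [0.3, -0.5, -3.9]
finger_gap: 55.9
finger_force: 40.0
clock: 18.45
eef_pos: [472.4, -245.4, 29.9]
eef_rot: [3.141, -0.0, 2.947]
wrist_force: [0.2, -0.2, -4.8]
finger_gap: 55.8
finger_force: 40.0
```

```bash
python3 -m creep '[[-0.1,[0,0,0.2],0],[-0.1,[0,0,0.3],0],[-0.1,[0,0,0.3],0]]'
python3 -m creep '[[-0.1,[0,0,0.06],0],[-0.1,[0,0,0.06],0],[-0.1,[0,0,0.06],0]]'
```

```text
clock: 18.75
eef_pos: [472.4, -245.5, 27.0]
eef_rot: [3.141, -0.0, 2.947]
wrist_force: [0.5, -0.2, -4.6]
finger_gap: 55.6
finger_force: 40.0
clock: 19.05
eef_pos: [472.5, -245.5, 26.6]
eef_rot: [-3.142, 0.0, 2.947]
wrist_force: [1.0, 0.4, -4.3]
finger_gap: 55.9
finger_force: 40.0
```

```bash
python3 -m creep '[[-0.1,[0,0,0.06],0],[-0.1,[0,0,0.06],0],[-0.1,[0,0,0.06],0]]'
```

```text
clock: 19.35
eef_pos: [472.5, -245.6, 26.3]
eef_rot: [-3.141, 0.0, 2.947]
wrist_force: [-1.9, 2.0, 3.9]
finger_gap: 55.8
finger_force: 40.0
```

Floor contact at the expected height. I'll release, retreat and check.

```bash
python3 -m creep '[[0.4,[0,0,0],0],[0.7,[0,0,0],0],[0.7,[0,0,0],0],[0.7,[0,0,0],0],[0.7,[0,0,0],0],[0.7,[0,0,-1],0],[0.7,[0,0,-3],0],[0.7,[0,0,-6],0],[0.7,[0,0,-10],0],[0.7,[0,0,-13],0],[0.7,[0,0,-15],0],[0.7,[0,0,-15],0]]'
python3 -m creep '[[0.7,[0,4,0],0],[0.7,[0,8,0],0],[0.7,[0,12,0],0],[0.7,[0,17,0],0],[0.7,[0,22,0],0],[0.7,[0,27,0],0],[0.7,[0,32,0],0],[0.7,[0,35,0],0],[0.7,[0,36,0],0],[0.7,[0,36,0],0],[0.7,[0,36,0],0]]'
python3 red.py 34 r2
python3 - <<'E'
from h import *
a=cv2.imread("pics/r2.png"); b=manip.camera("scene")[190:310,340:470,::-1]; T=manip.camera("top")[100:380,160:500,::-1]
h=380; f=lambda i:cv2.resize(i,(h*i.shape[1]//i.shape[0],h)); o=np.hstack([f(a[:,320:]),f(b)]); o=cv2.resize(o,(460,h)) if 0 else o
o=np.hstack([o]); print(o.shape); cv2.imwrite("pics/fin.png",o[:,:800]); cv2.imwrite("pics/fint.png",cv2.resize(T,None,fx=2,fy=2))
E
```

```text
clock: 20.55
eef_pos: [473.4, -246.0, 179.3]
eef_rot: [-3.14, 0.005, 2.947]
wrist_force: [0.4, 0.2, 0.2]
finger_gap: 80.0
finger_force: 0.0
clock: 21.65
eef_pos: [541.7, 106.6, 175.5]
eef_rot: [-3.141, -0.001, 2.947]
wrist_force: [0.5, -0.0, 0.5]
finger_gap: 79.7
finger_force: 0.0
[ 471.77883911 -243.85577393] [ 54.12805176 147.96961975] yaw -11.309929
(380, 677, 3)
```

View pics/fin.png

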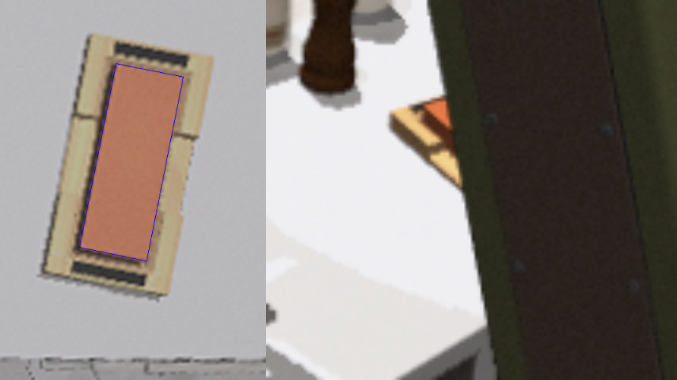

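View pics/fint.png

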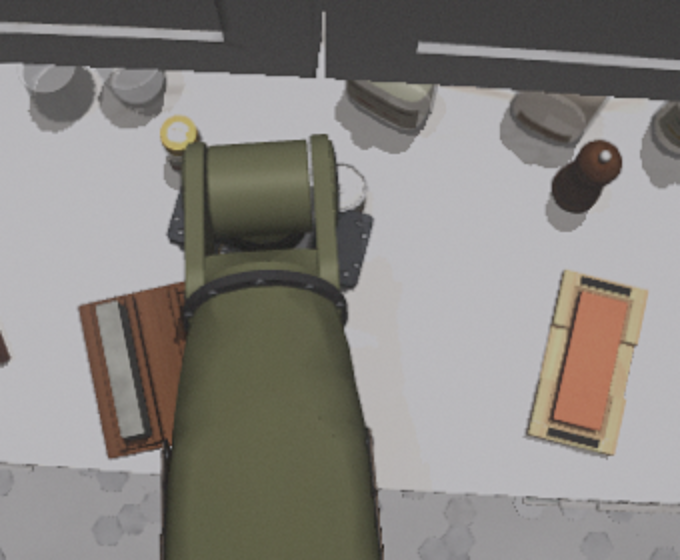

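The stone sits in the pocket (yaw -11.3° against the holder's -11.1°, about 1.6 mm off centre, height right). The grey stone, tin and mill stand untouched.

```bash
python3 -c "
from cell import manip; print(manip.sign_off())"
```

```text
the job is handed in; nothing more can be done
None
```

The red-brown stone came out of the rack, was laid flat on the worktop and released, then was regrasped by its long sides and seated flat in the holder's pocket; the job was handed in at about 22 s.

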